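Start the fly-drying turner

ROBOT

A 6-joint arm with a two-finger parallel gripper is mounted at the origin on the work surface. World frame = base frame: x ahead of the robot, y to its left, z up, the work surface at z = 0. Lengths are in mm, angles in rad, forces in N, time in s.
With the tool pointing down it reaches from about 400 to 925 mm from the base axis. Payload 12.5 kg.
Tool frame: the origin (TCP) lies on the centre line of the jaws, within the pads' length; the fingertips stand 25 mm ahead of it and the grasp point (between the pads) lies 6 mm ahead of it (env.tip_extent is the distance from the TCP to the fingertips, in mm); x points along the fingers, z is the direction in which the jaws open and shut, and the axes are right-handed (so a half turn about x gives the same grasp; the last joint's range is limited). The gripper opens to 95 mm and grips with 3 to 60 N. Pads are 20 mm wide; open, the fingers measure 119 mm over their backs; the gripper's body (75 mm by 180 mm) begins 59 mm behind the grasp point.
Start: joints at [1.02, 0.491, 1.559, -0, 1.092, -0.106], TCP at [268.909, 564.209, 239.661] pointing down, gripper open.
Joint ranges: [-3.1, 3.1], [-0.84, 2.19], [0.05, 2.79], [-1.13, 4.28], [0.06, 2.93], [-2.69, 2.69]. Speed limits (rad/s): [2.22, 2.22, 2.79, 3.14, 3.14, 3.14].

INTERFACE

Orientations are given as [roll, pitch, yaw] about the fixed x, y, z axes, in that order (R = Rz(yaw) Ry(pitch) Rx(roll)).
In Python, from cell import env gives the robot as it stands.
- The arm moves only by the tool step_arm, never from a script. Its argument "rows" is a list of rows, each a list of 6 numbers: the shift along the tool's x, y, z in mm, then the turn, a rotation vector about the tool's x, y, z in rad. In form: [[x, y, z, wx, wy, wz], ...]. A call has 1 to 8 rows; each row shifts and turns the pose as measured when the row begins, along the tool's axes as they then stand; what a row does not reach is not made up. A row lasts 1/8 s, in which the tool goes at most 62.5 mm and 10.7 degrees, less where a joint would pass 70% of its speed; a pose out of reach is approached as far as the arm can. A call is refused whole if a number of a shift passes 62.5 or a number of a turn 0.188, either way. A call with a gripper value outside its range is refused whole. "grip" is the finger opening in mm, from 0 to 95.1, set as the call begins (left out, the last holds). The fingers move at their own pace and stop on an object; the grip force is fixed at half the most. Time passes only in rows, so rows that do not move let the fingers close. It gives the time, the measured TCP pose, the force and the opening at its end, in the units of the state.
- env.state(): the state, without advancing time (a new reading comes with each control period).
- env.read_camera(name): name is "scene" or "top" or "wrist"; returns the picture (384x512x3 uint8, red, green, blue); there is no depth.
- env.get_calibration(name): a dict with "fx", "fy", "cx", "cy" (pixels), "pose" (4x4, takes a point from camera to world coordinates); the wrist camera has in their place "hand_eye" (4x4, takes a point from camera to tool coordinates, whose origin is the TCP and whose axes are the tool frame's). Camera axes: x right, y down, z forward; pixel columns grow to the right and rows downward; lengths in mm; the calibration is good to about 2 mm. A picture is of the moment at which its call begins: read the wrist's pose just before it. get_calibration takes no time and is no camera call.
- env.job_done(): hands the job in, once; it reports no verdict.
The state is a dict: "t": time; "joints": joint angles; "qvel": joint speeds; "tau": joint torques, N m; "eef_pos": TCP position; "tcp_rot": TCP orientation; "ft_force": force on the tool from outside, world axes, zero at the start; "moment": the same for the moment, N m; "opening": opening from 0.0 (shut) to 1.0 (fully open).
Only numpy, scipy, OpenCV 4.12 (cv2) and the standard library are available. Lean on these libraries where they do the work, as an engineer would, in place of code of your own. Each camera call takes 0.05 s, during which the arm holds its last target.

TASK

Start the fly-drying turner using only the fingertips, in this order: press down the ridged end (the raised end, farther from the robot) of the wide power rocker until it is fully over, then press down the same end of the narrow speed rocker until it is fully over, then press the large round start button fully in and let it come back up. Leave both rockers switched over, do not press the small round stop button, and do not pick up or shift the cork, the bottle, the spool or the wax.

Things in the scene. Friction and masses are not known exactly. Their poses are not given: they have to be found in the camera images.
- turner: fixed machine: black base 210 mm (x) by 460 mm (y from -155 to +305), deck 40 mm above the table; origin on the table under the centre of the four controls, +x away from the robot at yaw 0. The controls sit at x, y = +-45 mm, which one where varies. From y = +170 mm on stand a motor block (170 mm high) and a wheel with corks (top 225 mm above the table).
- power (a joint): rotation of the wide power rocker, rad. 0 to 0.05 at the start: off, ridged end up, plain end down. 0.36: fully over, ridged end down, against a stop. Stiff hinge without spring: it stays where it is left; pressing the ridged end down takes about 2.6 N.
- power_press (a point): press point of the wide power rocker: top of its grey paddle near the ridged end, midway across; moves with the paddle and drops about 8 mm. Paddle 64 mm long (turner's x) by 48 mm wide, pivoting at its middle; this point lies 23 mm from the pivot towards turner +x. A black cross ridge 6 mm wide, 3.5 mm high lies at 27 mm. The frame's rim is 14 mm lower than this point when off, 6 mm when on.
- power_base: fixed housing of the wide power rocker, on the turner's deck; origin at the centre of its underside, 40 mm above the table; housing 76 x 60 mm, 10 mm high; paddle pivot 16 mm above the origin. Its axes are parallel to the turner's.
- speed (a joint): rotation of the narrow speed rocker, rad. 0 to 0.05 at the start: off, ridged end up, plain end down. 0.36: fully over, ridged end down, against a stop. Stiff hinge without spring: it stays where it is left; pressing the ridged end down takes about 2.2 N.
- speed_press (a point): press point of the narrow speed rocker: top of its grey paddle near the ridged end, midway across; moves with the paddle and drops about 8 mm. Paddle 64 mm long (turner's x) by 22 mm wide, pivoting at its middle; this point lies 23 mm from the pivot towards turner +x. A black cross ridge 6 mm wide, 3.5 mm high lies at 27 mm. The frame's rim is 14 mm lower than this point when off, 6 mm when on.
- speed_base: fixed housing of the narrow speed rocker, on the turner's deck; origin at the centre of its underside, 40 mm above the table; housing 76 x 34 mm, 10 mm high; paddle pivot 16 mm above the origin. Its axes are parallel to the turner's.
- start (a joint): travel of the large start button, m: 0 up, 0.006 fully in, where it meets a stop. A spring returns it; 1.5 N starts it moving, 5 N holds it fully in.
- start_top (a point): centre of the top of the large round grey start button, 42 mm in diameter, top 62 mm above the table, moves down with it. Its black housing is 10 mm lower.
- start_base: fixed housing of the large start button, on the turner's deck; origin at the centre of its underside, 40 mm above the table; housing round, 58 mm in diameter, 12 mm high. Its axes are parallel to the turner's.
- stop (a joint): travel of the small stop button, m: 0 up, 0.006 fully in. Leave it alone.
- stop_top (a point): centre of the top of the small round grey stop button, 20 mm in diameter, 62 mm above the table. Not to be pressed.
- cork: bystander: loose cork 38 mm in diameter, 45 mm high, standing on the turner's deck at about y = -125 mm of the turner; origin at the centre of its underside
- bottle: bystander: loose white bottle 36 mm in diameter, 95 mm high, on the table beside the turner; origin at the centre of its underside
- spool: bystander: loose wooden thread spool 34 mm in diameter, 35 mm high, on the table on the robot's side of the turner; origin at the centre of its underside
- wax: bystander: loose round cake of wax 60 mm in diameter, 28 mm high, on the table beyond the turner; origin at the centre of its underside

How it is judged:
By the outcome, as a careful person would: the job done as asked, in the order asked, and still so for the second after the job is handed in, with the robot touching nothing.
It also fails if it takes over 38 s, if anything falls off the work surface, if the arm or the gripper's body presses on something with over 40 N, if the wrist force passes 120 N, or if a joint passes its speed limit or range.

## Working session

There is one attempt and no reset: what is moved stays moved. The work goes in short steps, Python scripts to look and compute and a tool call to move; the robot and the scene stay as the last step left them, time stands still between calls to the robot, and variables do not carry over. Pictures are saved under pics/ and viewed, and the job is handed in when it is done.

Besides the shell and the picture viewer there is one more tool, called in YAML: its name, and indented under it one key for each argument. step_arm: Moves the arm, as the interface text tells. Its arguments: {"type":"object","properties":{"rows":{"type":"array","items":{"type":"array","items":{"type":"number"}}},"grip":{"type":"number"}},"required":["rows"]}

```bash
mkdir -p pics; ls
python3 - <<'E'
from cell import env
import cv2
s=env.state()
print({k:(v.tolist() if hasattr(v,'tolist') else v) for k,v in s.items()})
for n in ["scene","top"]:
    c=env.get_calibration(n); print(n,c)
    im=env.read_camera(n); cv2.imwrite(f"pics/{n}0.png",im[:,:,::-1])
print(env.get_calibration("wrist"), env.tip_extent)
E
```

```text
pics
{'t': 0.0, 'joints': [1.0203785393947722, 0.49151740442570685, 1.5594660578378476, 5.591543334416427e-06, 1.0917078915133325, -0.10558606238645105], 'qvel': [0.0011740555040059507, -9.169128368357847e-05, 0.0004038700485825415, 0.0010337929569549094, -0.0009599256862785688, 0.0008407608739251968], 'tau': [-0.0010934823512798175, -61.2649941444397, -25.81781029701233, 0.06921663181856275, 0.048372693127021194, -0.00016386429706471972], 'eef_pos': [268.7919799037492, 563.9958109735866, 239.08220817730492], 'tcp_rot': [3.031492935325266, 1.5696976154093534, -2.1257303503351226], 'ft_force': [0.8894764642032789, -0.7190085521393224, 0.4086989177882289], 'moment': [0.016591316689429522, -0.017420061213296773, -0.004111140042027568], 'opening': 0.9980291237086206}
scene {'fx': 406.5352575795981, 'fy': 406.5352575795981, 'cx': 258.182946728293, 'cy': 195.28825794000232, 'pose': array([[-4.67633396e-01,  6.74503047e-01, -5.71283333e-01,
         1.07106497e+03],
       [ 8.83862223e-01,  3.64365518e-01, -2.93300768e-01,
         1.87062500e+02],
       [ 1.03236861e-02, -6.42092991e-01,
[... 350 characters left out ...]
04e-01, -2.58100051e-03,  5.96068683e-03,
        -7.41939427e+01],
       [-5.79552775e-03, -5.98578076e-02, -9.98190089e-01,
         7.68768512e+02],
       [ 0.00000000e+00,  0.00000000e+00,  0.00000000e+00,
         1.00000000e+00]])}
{'fx': 312.7894968126844, 'fy': 312.7894968126844, 'cx': 257.1740552992038, 'cy': 198.32872209296514, 'hand_eye': array([[-6.10164671e-04, -2.75798728e-01,  9.61215215e-01,
        -1.44364076e+02],
       [-1.45530440e-03, -9.61214131e-01, -2.75799340e-01,
         7.82395980e+01],
       [ 9.99998755e-01, -1.56714374e-03,  1.85127803e-04,
         7.64849198e-01],
       [ 0.00000000e+00,  0.00000000e+00,  0.00000000e+00,
         1.00000000e+00]])} 25.0
```

View pics/scene0.png

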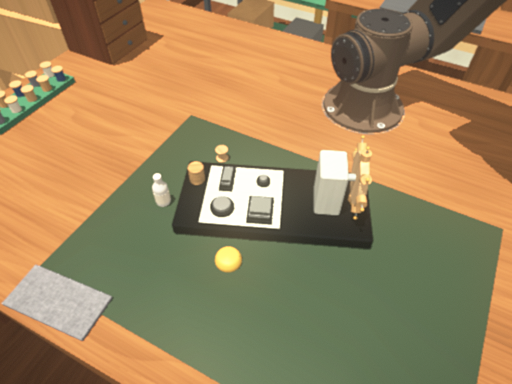

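View pics/top0.png

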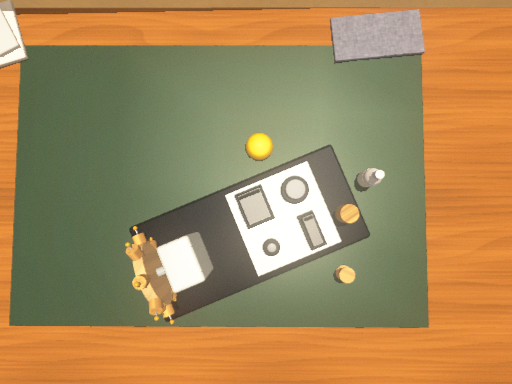

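```bash
cat > h.py <<'E'
import numpy as np
from cell import env
def ray(n,u,v,z,T=None):
    c=env.get_calibration(n); P=c['pose'] if T is None else T@c['hand_eye']
    d=P[:3,:3]@np.array([(u-c['cx'])/c['fx'],(v-c['cy'])/c['fy'],1]); o=P[:3,3]
    return o+d*(z-o[2])/d[2]
def proj(n,p,T=None):
    c=env.get_calibration(n); P=c['pose'] if T is None else T@c['hand_eye']
    q=P[:3,:3].T@(np.asarray(p,float)-P[:3,3]); return np.array([c['fx']*q[0]/q[2]+c['cx'],c['fy']*q[1]/q[2]+c['cy']])
E
python3 - <<'E'
import cv2,numpy as np
im=cv2.imread('pics/top0.png')
cv2.imwrite('pics/top0z.png',cv2.resize(im[140:290,210:380],None,fx=4,fy=4,interpolation=cv2.INTER_CUBIC)[:600,:680])
im=cv2.imread('pics/scene0.png')
cv2.imwrite('pics/scene0z.png',cv2.resize(im[135:285,140:310],None,fx=4,fy=4,interpolation=cv2.INTER_CUBIC)[:600,:680])
E
```

```text
(no output)
```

View pics/top0z.png

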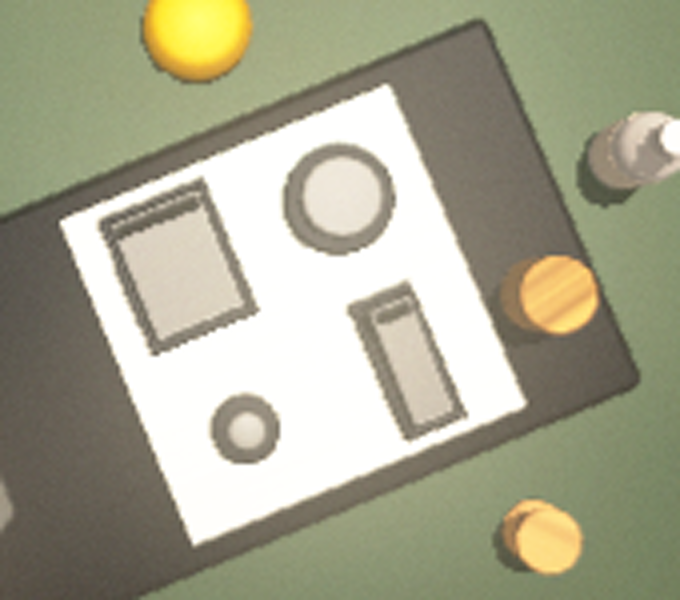

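View pics/scene0z.png

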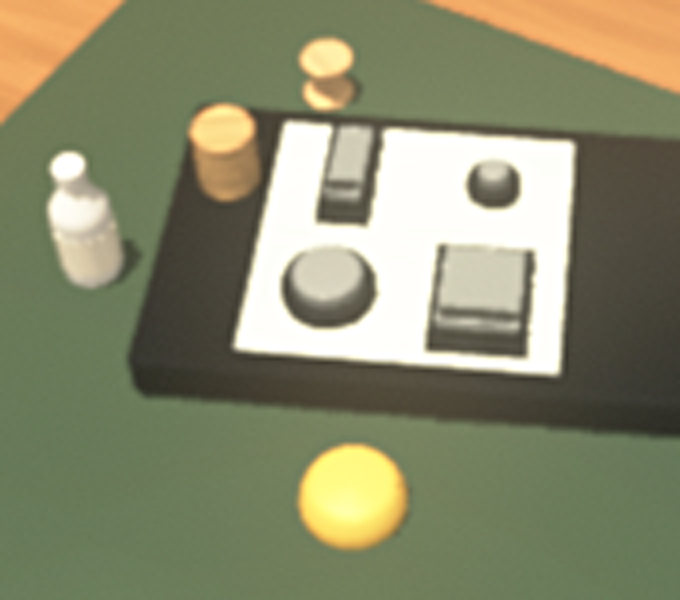

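The zoomed top view shows the power rocker at (255,206), start at (295,189), speed at (312,230) and stop at (271,247). The ridged ends point up-left, away from the robot. Next I'll measure them numerically.

```bash
cat > m.py <<'E'
import cv2,numpy as np
from h import *
for n in ['top','scene']:
    im=cv2.imread(f'pics/{n}0.png')
    hsv=cv2.cvtColor(im,cv2.COLOR_BGR2HSV)
    if n=='top': r=(145,280,225,350)
    else: r=(160,232,195,287)
    m=np.zeros(im.shape[:2],np.uint8); m[r[0]:r[1],r[2]:r[3]]=((hsv[...,2]>190)&(hsv[...,1]<40))[r[0]:r[1],r[2]:r[3]]
    cs,_=cv2.findContours(m,cv2.RETR_EXTERNAL,cv2.CHAIN_APPROX_NONE)
    c=max(cs,key=cv2.contourArea); hull=cv2.convexHull(c)
    ap=cv2.approxPolyDP(hull,6,True)[:,0]
    W=np.array([ray(n,u,v,40) for u,v in ap])
    print(n,ap.tolist(),W[:,:2].round(1).tolist())
    Wc=np.array([ray(n,u,v,40)[:2] for u,v in hull[:,0]],np.float32)
    print('minrect',cv2.minAreaRect(Wc))
    # holes
    k=np.zeros_like(m); cv2.fillPoly(k,[hull],1)
    k=cv2.erode(k,np.ones((3,3)))
    dark=((m==0)&(k>0)).astype(np.uint8)
    nl,lab,st,ce=cv2.connectedComponentsWithStats(dark)
    for i in range(1,nl):
        if st[i,4]>30:
            print(' blob',st[i].tolist(),ce[i].round(1),ray(n,*ce[i],52)[:2].round(1))
            g=hsv[...,2][lab==i]
            # bright grey part
            from collections import Counter
            g2=((lab==i)&(hsv[...,2]>(np.percentile(g,80)+np.percentile(g,10))/2)).astype(np.uint8)
            mm=cv2.moments(g2,True); u,v=mm['m10']/mm['m00'],mm['m01']/mm['m00']
            print('   grey',round(u,1),round(v,1),mm['m00'],ray(n,u,v,62)[:2].round(1))
E
python3 m.py
```

```text
top [[306, 161], [340, 241], [258, 275], [225, 195]] [[640.7, -183.2], [474.7, -252.2], [404.7, -83.2], [569.1, -14.2]]
minrect ((522.3670043945312, -133.73521423339844), (182.1165771484375, 187.2007293701172), 22.815526962280273)
 blob [281, 176, 28, 28, 312] [293.3 190.2] [ 578.6 -155.1]
   grey 293.6 190.8 143.0 [ 576.6 -154.4]
 blob [234, 184, 41, 45, 448] [252.9 204.4] [549.2 -72.4]
   grey 257.6 207.3 261.0 [543.3 -81.9]
 blob [297, 211, 30, 40, 360] [309.8 228.9] [ 499.7 -188.2]
   grey 309.6 226.9 182.0 [ 504.2 -186.3]
 blob [263, 238, 17, 18, 185] [270.7 246.7] [ 463.5 -108.7]
   grey 271.9 244.0 87.0 [ 469.8 -110.6]
scene [[211, 167], [282, 171], [279, 226], [199, 221]] [[480.9, -253.8], [406.5, -86.8], [565.4, -17.8], [640.1, -186.3]]
minrect ((523.0344848632812, -136.21080017089844), (181.0696563720703, 186.14877319335938), 22.814804077148438)
 blob [219, 167, 17, 25, 251] [226.9 181.4] [ 513.1 -186.5]
   grey 226.3 179.4 123.0 [ 515.8 -186. ]
 blob [256, 176, 14, 12, 116] [262.9 181.9] [ 472.6 -107.9]
   grey 262.5 181.1 46.0 [ 478.6 -105.8]
 blob [210, 197, 25, 21, 251] [221.9 209.3] [ 593.5 -152.1]
   grey 221.6 207.1 95.0 [ 594.9 -151.6]
 blob [246, 196, 28, 29, 422] [259.8 214.2] [564.5 -68.1]
   grey 259.3 211.8 202.0 [565.8 -68.9]
```

```bash
cat >> h.py <<'E'
from scipy.spatial.transform import Rotation as Ro
def toolT(s=None):
    s=s or env.state(); T=np.eye(4); T[:3,:3]=Ro.from_euler('xyz',s['tcp_rot']).as_matrix(); T[:3,3]=s['eef_pos']; return T
YAW=0.398
def target(yaw=None,flip=False):
    yaw=YAW if yaw is None else yaw
    X=np.array([np.cos(yaw),np.sin(yaw),0]);Y=np.array([-X[1],X[0],0])
    s=-1 if not flip else 1
    return np.c_[[0,0,-1],s*Y,s*X]
E
python3 - <<'E'
from h import *
T=toolT(); print(T.round(3))
for f in (0,1):
    print(f,Ro.from_matrix(T[:3,:3].T@target(flip=f)).as_rotvec().round(3))
for p in [(522,-135,340),(268.8,564,340)]:
    print((T[:3,:3].T@(np.array(p)-T[:3,3])).round(1))
print([np.arctan2(-135,522)-np.arctan2(564,268.8)])
E
```

```text
[[-1.00000e-03 -9.03000e-01  4.30000e-01  2.68799e+02]
 [-1.00000e-03  4.30000e-01  9.03000e-01  5.64030e+02]
 [-1.00000e+00  0.00000e+00 -1.00000e-03  2.39106e+02]
 [ 0.00000e+00  0.00000e+00  0.00000e+00  1.00000e+00]]
0 [-2.414e+00 -0.000e+00 -1.000e-03]
1 [ 0.728 -0.001  0.   ]
[-100.4 -529.3 -522.2]
[-1.009e+02 -0.000e+00 -1.000e-01]
[np.float64(-1.3791224635377946)]
```

step_arm:
  rows:
    - [-55,0,0,0,0,0]
    - [-55,0,0,0,0,0]
    - [0,-44,-43.5,0,0,0]
    - [0,-44,-43.5,0,0,0]
    - [0,-44,-43.5,0,0,0]
    - [0,-44,-43.5,0,0,0]
    - [0,-44,-43.5,0,0,0]
    - [0,-44,-43.5,0,0,0]
  grip: 0

```text
t: 1.1
eef_pos: [395.4, 211.7, 350.9]
tcp_rot: [-3.088, 1.566, -1.955]
ft_force: [0.8, 0.3, -0.1]
opening: 0.211
```

Run:
```python
from h import *
T=toolT(); print(T.round(3))
print((T[:3,:3].T@(np.array((522,-135,345))-T[:3,3])).round(1))
print(Ro.from_matrix(T[:3,:3].T@target(flip=1)).as_rotvec().round(3), env.state()['joints'])
```

```text
[[-2.00000e-03 -9.06000e-01  4.24000e-01  3.95356e+02]
 [-4.00000e-03  4.24000e-01  9.06000e-01  2.11695e+02]
 [-1.00000e+00 -0.00000e+00 -5.00000e-03  3.50866e+02]
 [ 0.00000e+00  0.00000e+00  0.00000e+00  1.00000e+00]]
[   7.2 -261.8 -260.2]
[ 0.735 -0.005  0.002] [ 0.34613882  0.12492763  1.79527606 -0.00384156  1.22462856 -0.78515626]
```

step_arm:
  rows:
    - [0,-44,-43.5,0,0,0]
    - [0,-44,-43.5,0,0,0]
    - [0,-44,-43.5,0,0,0]
    - [0,-44,-43.5,0,0,0]
    - [0,0,0,0.18,0,0]
    - [0,0,0,0.18,0,0]
    - [0,0,0,0.18,0,0]
    - [0,0,0,0.18,0,0]

```text
t: 2.1
eef_pos: [480.6, -28.8, 350.1]
tcp_rot: [-2.841, 1.565, -2.455]
ft_force: [0.2, -0.3, -0.6]
opening: 0.004
```

Run:
```python
from h import *
import cv2
T=toolT(); print(T.round(3)); np.save('T1.npy',T)
im=env.read_camera('wrist'); cv2.imwrite('pics/wrist1.png',im[:,:,::-1])
print(Ro.from_matrix(T[:3,:3].T@target(flip=1)).as_rotvec().round(3), env.state()['joints'])
```

```text
[[-5.00000e-03 -3.76000e-01  9.27000e-01  4.80600e+02]
 [-4.00000e-03  9.27000e-01  3.76000e-01 -2.87720e+01]
 [-1.00000e+00 -2.00000e-03 -6.00000e-03  3.50092e+02]
 [ 0.00000e+00  0.00000e+00  0.00000e+00  1.00000e+00]]
[-0.012 -0.006  0.002] [-0.1945063   0.17938535  1.7299207  -0.00502181  1.23624801 -0.5692507 ]
```

View pics/wrist1.png

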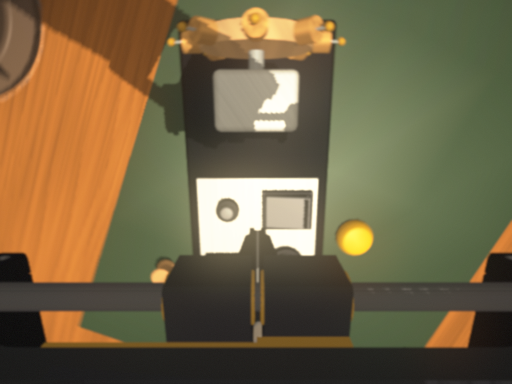

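step_arm:
  rows:
    - [20,-56,0,0,0,0]
    - [20,-56,0,0,0,0]
    - [20,-56,0,0,-0.003,0]
    - [20,-56,0,0,-0.003,0]
    - [0,0,0,0,0,0]

```text
t: 2.78
eef_pos: [566.1, -242.5, 267.5]
tcp_rot: [-0.747, 1.569, -0.353]
ft_force: [-0.2, 0.9, 0.0]
opening: 0.005
```

Run:
```python
from h import *
import cv2
T=toolT(); print(T.round(3)); np.save('T2.npy',T)
im=env.read_camera('wrist'); cv2.imwrite('pics/wrist2.png',im[:,:,::-1])
print(Ro.from_matrix(T[:3,:3].T@target(flip=1)).as_rotvec().round(3), env.state()['joints'])
```

```text
[[ 2.00000e-03 -3.84000e-01  9.23000e-01  5.66116e+02]
 [-1.00000e-03  9.23000e-01  3.84000e-01 -2.42482e+02]
 [-1.00000e+00 -1.00000e-03  1.00000e-03  2.67490e+02]
 [ 0.00000e+00  0.00000e+00  0.00000e+00  1.00000e+00]]
[-0.003  0.001  0.001] [-5.10155413e-01  4.49275106e-01  1.54969150e+00  5.98449031e-04
  1.14018754e+00 -9.05630976e-01]
```

View pics/wrist2.png

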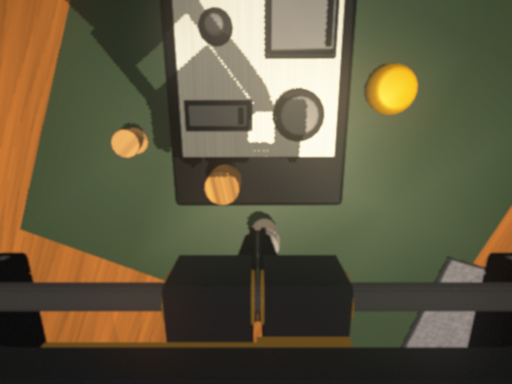

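Run:
```python
import cv2
im=cv2.imread('pics/wrist2.png')
cv2.imwrite('pics/w2z.png',cv2.resize(im[0:200,160:360],None,fx=3,fy=3,interpolation=cv2.INTER_CUBIC))
```

```text
(no output)
```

View pics/w2z.png

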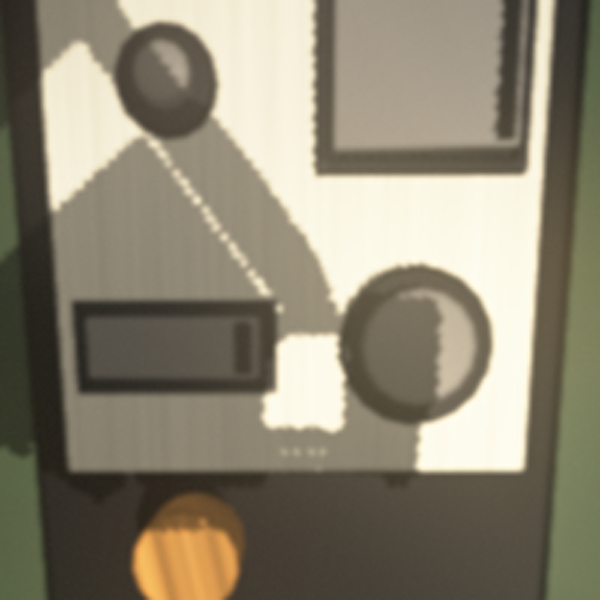

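Run:
```python
from h import *
T=np.load('T2.npy')
O=np.array([522.7,-135]);
def tl(u,v,z,n='wrist',raw=False):
    if n=='wrist' and not raw: u,v=u/3+160,v/3
    if n=='top' and not raw: u,v=u/4+210,v/4+140
    p=ray(n,u,v,z,T if n=='wrist' else None)[:2]-O
    c,s=np.cos(YAW),np.sin(YAW); return np.array([c*p[0]+s*p[1],-s*p[0]+c*p[1]]).round(1)
print('W speed housing z50',[tl(*q,50) for q in[(74,301),(276,300),(276,390),(80,392)]])
print('W speed paddle ridge',tl(243,347,66))
print('W power z50 L,R bottoms',[tl(*q,50) for q in[(318,173),(526,173)]], 'ridge',tl(507,70,66))
print('W start top',[tl(*q,62) for q in[(358,346),(478,346),(418,285),(418,408)]],'hous z52',[tl(*q,52) for q in[(340,343),(492,343),(416,263),(416,424)]])
print('T speed',[tl(*q,50,'top') for q in[(348,305),(408,283),(467,415),(407,440)]])
print('T power',[tl(*q,50,'top') for q in[(98,219),(205,179),(259,311),(153,355)]])
print('T start',[tl(*q,52,'top') for q in[(283,199),(395,199),(339,143),(339,255)]],tl(341,196,62,'top'))
print('T stop',tl(246,429,62,'top'))
print('T deck corner',tl(483,20,40,'top'),tl(638,380,40,'top'))
print('T panel',[tl(*q,40,'top') for q in[(60,219),(390,84),(526,405),(194,546)]])
print('W panel',[tl(*q,40) for q in[(68,471),(526,471)]])
```

```text
W speed housing z50 [array([-80.6, -28.3]), array([ -6.3, -28.3]), array([ -6.6, -60.7]), array([-80.6, -61. ])]
W speed paddle ridge [-18.  -44.6]
W power z50 L,R bottoms [array([ 9. , 14.7]), array([82.9, 14.4])] ridge [70.9 43.5]
W start top [array([ 23.2, -44.5]), array([ 66.5, -44.7]), array([ 44.2, -23.7]), array([ 45.6, -66.6])] hous z52 [array([ 17.3, -43.6]), array([ 73.6, -43.9]), array([ 44.5, -15.8]), array([ 46.4, -73.4])]
T speed [array([ -8.2, -26.4]), array([ -9.7, -59.1]), array([-82.8, -60.4]), array([-82.7, -27.3])]
T power [array([81.7, 74.7]), array([79.5, 16. ]), array([ 6.5, 16.7]), array([ 6.6, 75.3])]
T start [array([ 54.5, -16.8]), array([ 32.4, -69.6]), array([ 70. , -54.5]), array([ 17.1, -32. ])] [ 44.3 -43.4]
T stop [-44.9  46.2]
T deck corner [ 101.2 -151.3] [-101.8 -150.4]
T panel [array([90. , 93.2]), array([ 88.9, -93. ]), array([-91.3, -92. ]), array([-91.9,  93.7])]
W panel [array([-89.7, -92.4]), array([ 92.2, -93.3])]
```

```bash
cat >> h.py <<'E'
O=np.array([522.9,-135.])
def world(x,y,z):
    c,s=np.cos(YAW),np.sin(YAW); return np.array([O[0]+c*x-s*y,O[1]+s*x+c*y,z])
def go(x,y,z):
    s=env.state();T=toolT(s); print('shift',(T[:3,:3].T@(world(x,y,z)-T[:3,3])).round(1),'turn',Ro.from_matrix(T[:3,:3].T@target(flip=1)).as_rotvec().round(4),'z',round(T[2,3],2),'F',s['ft_force'].round(2),'t',s['t'])
E
python3 -c "
from h import *
go(69,45,130)"
```

```text
shift [138.4 159.7  69.8] turn [-0.0028  0.0019  0.0016] z 268.54 F [ 0.11  1.   -0.41] t 2.825
```

step_arm:
  rows:
    - [10,40,17.5,0,0,0]
    - [10,40,17.5,0,0,0]
    - [10,40,17.5,0,0,0]
    - [10,40,17.5,0,0,0]
    - [25,0,0,0,0,0]
    - [25,0,0,0,0,0]
    - [25,0,0,0,0,0]
    - [0,0,0,0,0,0]

```text
t: 3.82
eef_pos: [565.8, -52.1, 156.8]
tcp_rot: [-0.58, 1.561, -0.161]
ft_force: [-0.4, -0.7, 0.5]
opening: 0.002
```

```bash
python3 -c "
from h import *
go(69,45,97)"
```

```text
shift [ 59.8 -14.4  -3.4] turn [0.0209 0.0079 0.0051] z 156.76 F [-0.39 -0.67  0.49] t 3.825
```

step_arm:
  rows:
    - [20,-14,-3,0.02,0.008,0.005]
    - [20,0,0,0,0,0]
    - [0,0,0,0,0,0]

```text
t: 4.2
eef_pos: [570.1, -67.4, 117.4]
tcp_rot: [-0.709, 1.568, -0.31]
ft_force: [0.5, -0.2, 0.3]
opening: 0.003
```

```bash
python3 -c "
from h import *
go(69,45,97)"
```

```text
shift [20.4  1.  -0.7] turn [0.0012 0.0023 0.002 ] z 117.42 F [ 0.46 -0.23  0.26] t 4.2
```

step_arm:
  rows:
    - [10,1,0,0,0.002,0.002]
    - [10,0,0,0,0,0]
    - [4,0,0,0,0,0]
    - [4,0,0,0,0,0]

```text
t: 4.7
eef_pos: [571.1, -67.2, 89.5]
tcp_rot: [-0.519, 1.567, -0.121]
ft_force: [2.4, 2.0, 3.6]
opening: 0.004
```

```bash
python3 -c "
from h import *
go(69,45,83.5)"
```

```text
shift [ 6.   1.2 -1.7] turn [0.0005 0.0034 0.0019] z 89.48 F [2.36 2.01 3.58] t 4.7
```

step_arm:
  rows:
    - [3,0,-1,0,0.002,0.001]
    - [3,0,0,0,0,0]
    - [2,0,0,0,0,0]
    - [2,0,0,0,0,0]

```text
t: 5.2
eef_pos: [571.2, -67.5, 83.4]
tcp_rot: [-0.628, 1.565, -0.229]
ft_force: [-7.3, 2.3, 31.4]
opening: 0.004
```

```bash
python3 -c "
from h import *
go(69,45,83.5)"
```

```text
shift [-0.1  1.5 -1.7] turn [0.0011 0.0049 0.0036] z 83.44 F [-7.33  2.27 31.38] t 5.2
```

step_arm:
  rows:
    - [-15,0,0,0,0,0]
    - [-25,0,0,0,0,0]
    - [-15,-30,-30,0,0,0]
    - [-10,-30,-30,0,0,0]
    - [0,-20,-20,0,0,0]
    - [0,0,0,0,0,0]

```text
t: 5.95
eef_pos: [525.3, -174.8, 151.2]
tcp_rot: [-1.086, 1.568, -0.685]
ft_force: [0.3, -1.3, 0.4]
opening: 0.008
```

Run:
```python
from h import *
import cv2
go(-20,-45,97)
T=toolT(); np.save('T3.npy',T)
im=env.read_camera('wrist'); cv2.imwrite('pics/wrist3.png',im[:,:,::-1])
```

```text
shift [54.2 -7.2 -6.9] turn [0.0029 0.0013 0.0024] z 151.19 F [ 0.32 -1.3   0.42] t 5.95
```

View pics/wrist3.png

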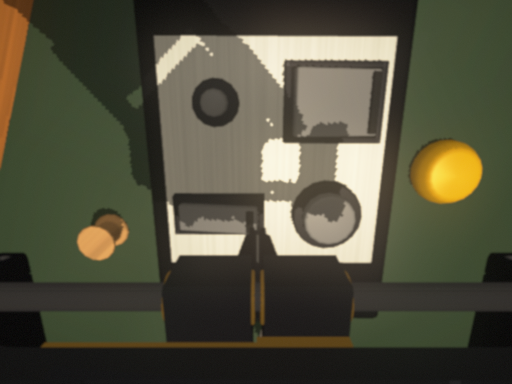

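Power rocker paddle at (335,102) now shows its ridge low against the frame; the press bottomed at the predicted height. Next is the speed rocker.

step_arm:
  rows:
    - [20,-7,-7,0.003,0.001,0.002]
    - [18,0,0,0,0,0]
    - [0,0,0,0,0,0]

```text
t: 6.38
eef_pos: [522.6, -180.8, 112.3]
tcp_rot: [1.82, 1.57, 2.22]
ft_force: [0.5, 0.8, -0.2]
opening: 0.002
```

Run:
```python
from h import *
go(-20,-45,97)
```

```text
shift [15.3 -2.9 -2. ] turn [ 0.0027 -0.0001 -0.0005] z 112.33 F [ 0.49  0.79 -0.16] t 6.375
```

step_arm:
  rows:
    - [8,-3,-2,0.002,0,0]
    - [7,0,0,0,0,0]
    - [0,0,0,0,0,0]

```text
t: 6.75
eef_pos: [522.7, -183.6, 97.4]
tcp_rot: [-0.428, 1.57, -0.028]
ft_force: [-0.4, -1.3, 0.1]
opening: 0.004
```

Run:
```python
from h import *
go(-20,-45,83.5)
```

```text
shift [13.9 -0.3 -1. ] turn [0.0021 0.0004 0.0002] z 97.37 F [-0.39 -1.3   0.13] t 6.75
```

step_arm:
  rows:
    - [4,0,-1,0,0,0]
    - [4,0,0,0,0,0]
    - [3,0,0,0,0,0]
    - [3,0,0,0,0,0]
    - [2,0,0,0,0,0]

```text
t: 7.38
eef_pos: [523.1, -184.3, 83.3]
tcp_rot: [-0.745, 1.566, -0.345]
ft_force: [-8.2, 3.9, 39.3]
opening: 0.003
```

Run:
```python
from h import *
go(-20,-45,83.5)
```

```text
shift [-0.2  0.5 -1.1] turn [0.0021 0.0038 0.0035] z 83.29 F [-8.25  3.91 39.32] t 7.375
```

step_arm:
  rows:
    - [-15,0,0,0,0,0]
    - [-30,0,0,0,0,0]
    - [-40,0,0,0,0,0]
    - [-40,-20,12,0,0,0]
    - [-25,-20,12,0,0,0]
    - [0,-20,12,0,0,0]
    - [0,0,0,0,0,0]

```text
t: 8.25
eef_pos: [578.2, -226.3, 238.4]
tcp_rot: [-1.997, 1.57, -1.597]
ft_force: [-0.3, 0.8, -0.3]
opening: 0.005
```

Run:
```python
from h import *
import cv2
go(45.5,-45,110)
T=toolT(); np.save('T4.npy',T)
im=env.read_camera('wrist')[:,:,::-1]; cv2.imwrite('pics/w4z.png',cv2.resize(im[0:240,140:380],None,fx=2.5,fy=2.5,interpolation=cv2.INTER_CUBIC))
im=env.read_camera('scene')[:,:,::-1]; cv2.imwrite('pics/s4z.png',cv2.resize(im[135:285,140:310],None,fx=4,fy=4,interpolation=cv2.INTER_CUBIC))
```

```text
shift [128.3  60.6  30.1] turn [ 0.0022 -0.0005  0.0011] z 238.38 F [-0.32  0.78 -0.28] t 8.25
```

View pics/w4z.png

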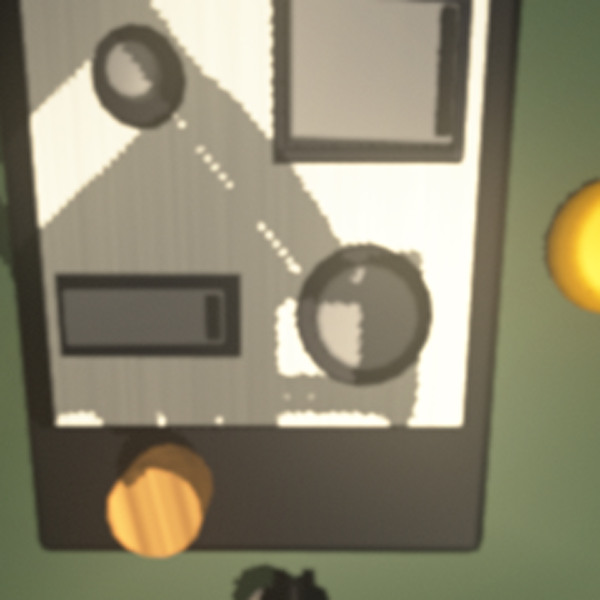

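View pics/s4z.png

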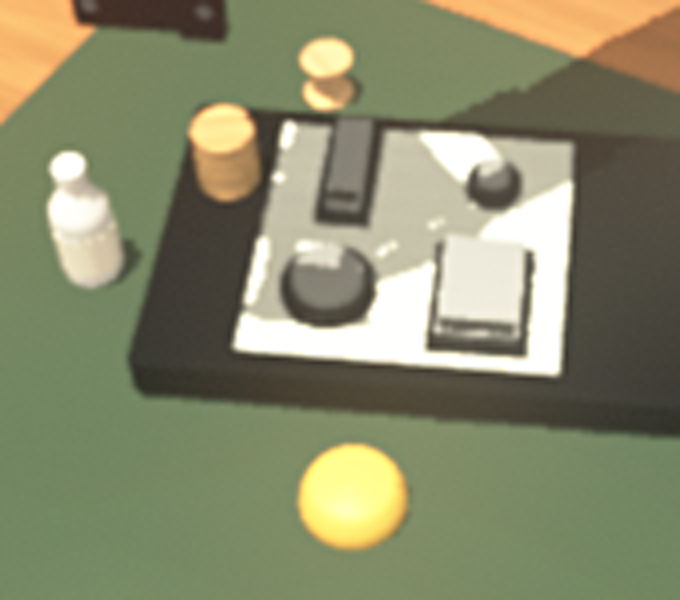

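In the scene view, both rockers now have the ridged end low (the ridges moved down to about (480,328) and (343,197) in the zoom) and the plain ends raised. The bystanders have not moved. Next is start.

step_arm:
  rows:
    - [30,25,12,0,0,0]
    - [30,25,12,0,0,0]
    - [30,8,4,0,0,0]
    - [25,0,0,0,0,0]
    - [0,0,0,0,0,0]

```text
t: 8.98
eef_pos: [575.8, -156.6, 119.7]
tcp_rot: [2.626, 1.566, 3.027]
ft_force: [1.0, -0.4, 0.8]
opening: 0.004
```

Run:
```python
from h import *
go(45.5,-45,90)
```

```text
shift [29.6 -4.7  5.2] turn [ 0.0033 -0.0044 -0.0025] z 119.67 F [ 0.97 -0.36  0.82] t 8.975
```

step_arm:
  rows:
    - [15,-4.5,5,0.003,-0.004,-0.002]
    - [14,0,0,0,0,0]
    - [0,0,0,0,0,0]

```text
t: 9.35
eef_pos: [582.6, -159.2, 90.5]
tcp_rot: [-0.701, 1.569, -0.303]
ft_force: [0.0, 0.3, 0.1]
opening: 0.009
```

Run:
```python
from h import *
go(45.5,-45,81)
```

```text
shift [ 9.5  0.4 -0.1] turn [-0.0003  0.0011  0.001 ] z 90.5 F [0.03 0.28 0.13] t 9.35
```

step_arm:
  rows:
    - [3,0,0,0,0,0]
    - [3,0,0,0,0,0]
    - [3,0,0,0,0,0]
    - [2,0,0,0,0,0]
    - [2,0,0,0,0,0]

```text
t: 9.98
eef_pos: [582.9, -159.4, 80.8]
tcp_rot: [-0.757, 1.567, -0.359]
ft_force: [-10.5, 3.9, 32.4]
opening: 0.006
```

Run:
```python
from h import *
go(45.5,-45,81)
```

```text
shift [-0.2  0.7 -0.3] turn [-0.0003  0.0029  0.0028] z 80.83 F [-10.46   3.87  32.39] t 9.975
```

The button is bottomed: tip at 55.8 mm with 32 N. I'll lift straight up and clear the area.

step_arm:
  rows:
    - [-10,0,0,0,0,0]
    - [-30,0,0,0,0,0]
    - [-50,0,0,0,0,0]
    - [-50,0,0,0,0,0]
    - [-30,-25,0,0,0,0]
    - [0,-25,0,0,0,0]
    - [0,0,0,0,0,0]
    - [0,0,0,0,0,0]

```text
t: 10.98
eef_pos: [602.0, -205.8, 257.4]
tcp_rot: [-0.822, 1.564, -0.424]
ft_force: [-0.2, 0.4, -0.9]
opening: 0.005
```

Run:
```python
from h import *
import cv2
go(45.5,-45,110)
im=env.read_camera('wrist')[:,:,::-1]; cv2.imwrite('pics/w5z.png',cv2.resize(im[0:240,140:380],None,fx=2.5,fy=2.5,interpolation=cv2.INTER_CUBIC))
im=env.read_camera('scene')[:,:,::-1]; cv2.imwrite('pics/s5z.png',cv2.resize(im[135:285,140:310],None,fx=4,fy=4,interpolation=cv2.INTER_CUBIC))
print(env.state()['t'],env.state()['ft_force'])
```

```text
shift [147.1  51.7  -0.7] turn [0.0002 0.0046 0.005 ] z 257.37 F [-0.18  0.37 -0.93] t 10.975
11.075 [ 0.31463015  0.51469553 -1.22143286]
```

View pics/w5z.png

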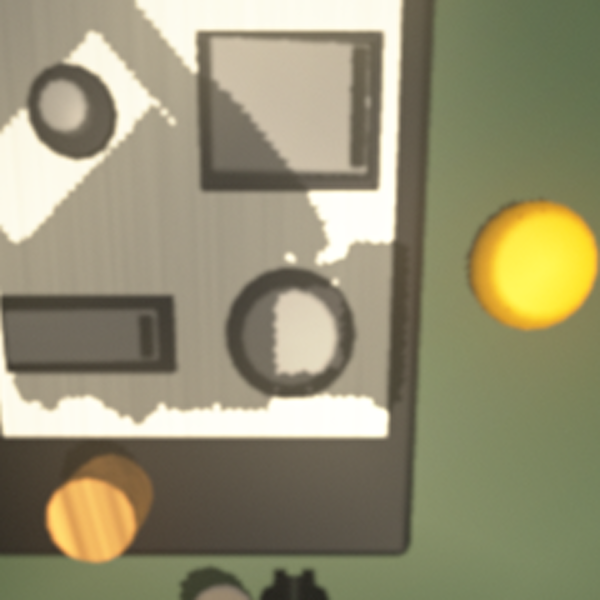

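View pics/s5z.png

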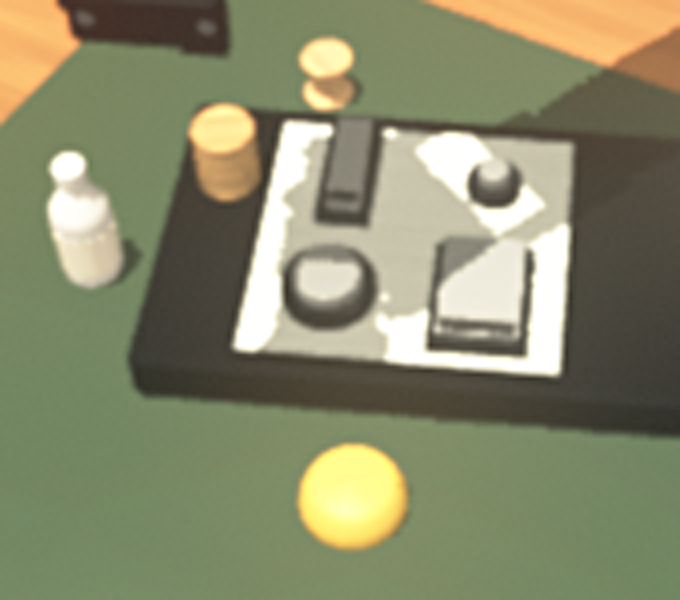

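Both rockers are still over (ridges at about (480,328) and (343,197) in the scene zoom). Start, at (328,280), is back up. The cork, bottle, spool and wax are where they began, and the arm is clear.

```bash
python3 -c "
from cell import env
print(env.job_done(), env.state()['t'])"
```

```text
the job is handed in; nothing more can be done
the job is handed in; nothing more can be done
```

I pressed the power rocker, then the speed rocker, then the start button, using only the closed fingertips, and handed the job in at about 11 s of the 38 s allowed.

| Control | Fingertip height at the bottom | Upward force there |
|---|---|---|
| Power rocker | 58.4 mm (about 58.5 mm expected) | 31 N |
| Speed rocker | 58.3 mm (about 58.5 mm expected) | 39 N |
| Start button | 55.8 mm (fully in is 56 mm) | 32 N |

- **Force:** each press went against its stop, so the fingertips pushed well beyond the 2–5 N the controls need. The 39 N on the speed rocker was close to 40 N, but that limit is for the arm and gripper body, and this was fingertip contact.
- **After the last lift:** the scene and wrist pictures show both rockers still over and the start button back up. The arm was clear, with only about 1 N of sensor noise.
- **Left alone:** I never went near the stop button. The cork, bottle, spool and wax look unmoved in the scene picture.
- **Limits of the checks:** none failed or disagreed. The rocker and button positions were judged from force, height and pictures, because the joint values themselves cannot be read.

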